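Lock the bench block in its wedge clamp

TASK

Lock the steel bench block in its wooden clamp: pick up the mallet by its handle and tap the end of the wooden wedge sideways into its slot with several short, separate, light taps, drawing the mallet back clear after each, until the wedge stops advancing and sits tight. Then lay the mallet flat on the bench top, clear of the clamp. Only the mallet may touch the wedge: keep the gripper off wedge and block, do not strike the block or the steel bar, and let the other things on the bench stay where they are.

Things in the scene. Friction and masses are not known exactly. Their poses are not given: they have to be found in the camera images.
- holder: wooden wedge clamp fixed to the bench. Origin: on the bench top under the middle of the clamp; +y is the way the wedge is driven. Base board 16 mm thick, x -55..+105, y -115..+55 mm. On it, from +x to -x: a wooden back stop 30 mm tall, the steel block, the wedge, the keeper bar; a small end stop at +y of the block.
- keeper: steel keeper bar bolted on the base board on the wedge's -x side: 76 mm long (y -38..+38), 20 mm thick, top 46 mm above the bench, face sloped 1:8. Its setting varies by 2 mm either way, too little to measure, and shifts the depth where the wedge goes tight by 16 mm either way. Origin: on the base board above the clamp's origin
- block: steel bench block 60 x 60 x 36 mm lying loose on the base board between wedge and back stop, with 0 to 2 mm of slack, about 0.55 kg. Origin: centre of its underside
- wedge: smooth loose wooden wedge 115 mm long, 40 mm tall, 14 mm wide at the tip (its +y end), 28 mm at the thick end, taper 1:8, standing loose on the base board in the slot. Origin: centre of its underside. It slides almost freely (1 to 4 N) for 24 to 76 mm, pinches, and goes tight in a few mm more: a slow tap (about 5 cm/s) to 15-20 N that no longer advances it leaves it tight; over 40 N is too hard.
- wedge_tail (a point): centre of the wedge's flat thick end (26 mm wide, 40 mm tall; centre 36 mm above the bench), where the mallet taps; it looks to the wedge's -y, open to the side, and stays over 20 mm clear of block and bar even when tight
- mallet_head (a point): centre of the mallet's head: a wooden cylinder 36 mm in diameter with a springy rubber face at each end, 64 mm long over the faces, along the mallet's y, so both faces lie 32 mm from this point; a face gives about 5 mm under 15 N, 10 mm at most. The mallet's x axis points from handle to head. Lying flat, 18 mm above the bench
- mallet_grip (a point): point on the handle 50 mm behind the head's centre, near the balance point, where it is best gripped. Handle 18 mm wide (mallet y), 16 mm tall, along the mallet's x, ending in a 36 mm ball 172 mm behind the head's centre. Lying flat, 18 mm above the bench. Mallet about 0.22 kg
- bangle: brass ring 72 mm across, 12 mm tall, a bystander
- tin: blue tray 80 x 110 x 25 mm, a bystander
- disc: dark wooden disc 60 mm across, 22 mm tall, a bystander
- graver: screwdriver-shaped hand tool lying on the bench, a bystander
- jar: jar 64 mm across, 75 mm tall, a bystander
- cuff: steel ring 84 mm across, 18 mm tall, a bystander
- stone_tray: cork pad 70 x 50 x 12 mm, a bystander
Not all that is in view belongs to the job. What is shaped like the part that bears mallet_head but red is not meant.

How it is judged:
By the outcome, as a careful person would: the job done as asked, in the order asked, and still so for the second after the job is handed in, with the robot touching nothing.
It also fails if it takes over 56 s, if anything falls off the work surface, if the arm or the gripper's body presses on something with over 40 N, if the wrist force passes 120 N, or if a joint passes its speed limit or range.

ROBOT

A 6-joint arm with a two-finger parallel gripper is mounted at the origin on the work surface. World frame = base frame: x ahead of the robot, y to its left, z up, the work surface at z = 0. Lengths are in m, angles in rad, forces in N, time in s.
With the tool pointing down it reaches from about 0.35 to 0.925 m from the base axis. Payload 6.4 kg.
Tool frame: the origin (TCP) lies on the mounting face of the last link; the fingertips stand 173 mm ahead of it and the grasp point (between the pads) lies 155 mm ahead of it (env.tip_extent is the distance from the TCP to the fingertips, in m); z points along the fingers, y is the line along which they close (so a half turn about z gives the same grasp; the last joint's range is limited). The gripper opens to 85 mm and grips with 20 to 120 N. Pads are 22 mm wide; open, the fingers measure 114 mm over their backs; the gripper's body (76 mm by 85 mm) begins 54 mm behind the grasp point. The pads swing forward as they close: fully open they stand 13 mm farther back than shut.
Start: joints at [1.022, 0.245, 1.558, -0, 1.339, -0.174], TCP at [0.238, 0.605, 0.405] pointing down, gripper open.
Joint ranges: [-3.13, 3.13], [-1.02, 2.26], [0.13, 2.54], [-0.95, 4.09], [0.21, 2.88], [-2.74, 2.74]. Speed limits (rad/s): [2.57, 2.57, 3.14, 3.14, 3.14, 3.14].

INTERFACE

Orientations are given as a unit quaternion [w, x, y, z].
In Python, from station import env, eyes gives the robot as it stands.
- The arm moves only by the shell command python3 -m crank 'ROWS'. ROWS is JSON, a list of rows, each a list of 5 numbers: the opening, from 0 (shut) to 1 (fully open), then the shift along the world's x, y, z in units of 40 mm (1.0 is 40 mm), then the turn about the world's z in units of 5 degrees (1.0 is 5 degrees). A call has 1 to 12 rows; each row shifts and turns the commanded pose from where the row before left it; what a row does not reach is not made up. A row lasts 1/8 s, in which the tool goes at most 62.5 mm and 10.7 degrees, less where a joint would pass 70% of its speed; a pose out of reach is approached as far as the arm can. A call is refused whole if a number of a shift passes 1 or a number of a turn 1, either way. A call with a gripper value outside its range is refused whole. The fingers move at their own pace and stop on an object; the grip force is fixed at half the most. Time passes only in rows, so rows that do not move let the fingers close. It gives the time, the measured TCP pose, the force, the opening and the grip force at its end, in the units of the state.
- env.read_state(): the state, without advancing time (a new reading comes with each control period).
- eyes.snapshot(name): name is "scene" or "top"; returns (picture, depth): 480x640x3 uint8, red, green, blue; 480x640 float32, m along the optical axis (not along the pixel's ray), 0 where there is no reading.
- eyes.calibration(name): a dict with "fov_y" (degrees; the focal length in pixels is half the picture's height over the tangent of half this angle, whatever the lens; pixels are square), "cx", "cy" (the principal point, pixels), "cam_to_world" (4x4, takes a point from camera to world coordinates). Camera axes: x right, y down, z forward; pixel columns grow to the right and rows downward; lengths in m; the calibration is good to about 2 mm. A picture is of the moment at which its call begins. calibration takes no time and is no camera call.
- env.finish_job(): hands the job in; it is judged then, once.
The state is a dict: "clock": time; "joint_pos": joint angles; "qvel": joint speeds; "joint_efforts": joint torques, N m; "ee_pos": TCP position; "orientation": TCP orientation; "wrist_force": force on the tool from outside, world axes, zero at the start; "ft_torque": the same for the moment, N m; "gripper_width": opening from 0.0 (shut) to 1.0 (fully open); "gripper_force": force on a finger pad.
Only numpy, scipy, OpenCV 4.12 (cv2) and the standard library are available. Lean on these libraries where they do the work, as an engineer would, in place of code of your own. Each camera call takes 0.05 s, during which the arm holds its last target. There are 200 camera calls.

## Working session

There is one attempt and no reset: what is moved stays moved. The work goes in short steps, Python scripts to look and compute and a shell command to move; the robot and the scene stay as the last step left them, time stands still between calls to the robot, and variables do not carry over. Pictures are saved under pics/ and viewed, at most 10 in all, crops included, and the job is handed in when it is done.

```bash
ls; mkdir -p pics
cat > h.py <<'E'
import numpy as np,cv2
from station import env,eyes
def snap(n):
    p,d=eyes.snapshot(n); c=eyes.calibration(n); return p,d,c
def K(c): 
    f=240/np.tan(np.radians(c["fov_y"])/2); return f,c["cx"],c["cy"],np.array(c["cam_to_world"])
def ray(c,u,v,z):
    f,cx,cy,T=K(c); d=T[:3,:3]@np.array([(u-cx)/f,(v-cy)/f,1]); o=T[:3,3]; return o+d*(z-o[2])/d[2]
def cloud(d,c):
    f,cx,cy,T=K(c); v,u=np.mgrid[0:480,0:640]; P=np.stack([(u-cx)/f*d,(v-cy)/f*d,d],-1); return P@T[:3,:3].T+T[:3,3]
E
python3 - <<'E'
from h import *
for n in("top","scene"):
    p,d,c=snap(n); cv2.imwrite(f"pics/{n}0.png",p[:,:,::-1]); np.savez(f"{n}0.npz",p=p,d=d); print(n,K(c),c.keys())
print(env.read_state())
E
```

```text
pics
top (np.float64(449.52108486525776), 328.15558521280246, 238.32786407494675, array([[ 0.00521582, -0.98106725,  0.19359714,  0.25887934],
       [-0.99993743, -0.00703269, -0.00869872, -0.01423793],
       [ 0.00989554, -0.19353965, -0.98104255,  1.23922683],
       [ 0.        ,  0.        ,  0.        ,  1.        ]])) dict_keys(['fov_y', 'cx', 'cy', 'cam_to_world'])
scene (np.float64(449.960737411268), 323.5281312545705, 240.12054550910185, array([[ 0.36209393,  0.53408529, -0.76396393,  1.36286475],
       [ 0.93200699, -0.19350905,  0.30645915, -0.37065929],
       [ 0.01584139, -0.82298673, -0.56783967,  0.69344191],
       [ 0.        ,  0.        ,  0.        ,  1.        ]])) dict_keys(['fov_y', 'cx', 'cy', 'cam_to_world'])
{'clock': 0.1, 'joint_pos': array([ 1.02191422e+00,  2.45752535e-01,  1.55889206e+00, -3.91827595e-05,
        1.33869092e+00, -1.74117459e-01]), 'qvel': array([-0.00190109, -0.00107001, -0.00199735, -0.00054   ,  0.00049776,
       -0.00179903]), 'joint_efforts': array([-4.14831629e-04, -4.30663598e+01, -3.27132690e+01, -1.76531626e-04,
        2.75162209e-03,  1.59905062e-05]), 'ee_pos': array([0.23783616, 0.60470854, 0.40368496]), 'orientation': array([-2.90375156e-04,  1.86283165e-01,  9.82495711e-01, -8.21849204e-04]), 'wrist_force': array([-0.78928388,  0.11758597,  0.50404366]), 'ft_torque': array([ 0.01256714, -0.01947323, -0.05020633]), 'gripper_force': 0.0, 'gripper_width': 0.9986477771929513}
```

View pics/top0.png

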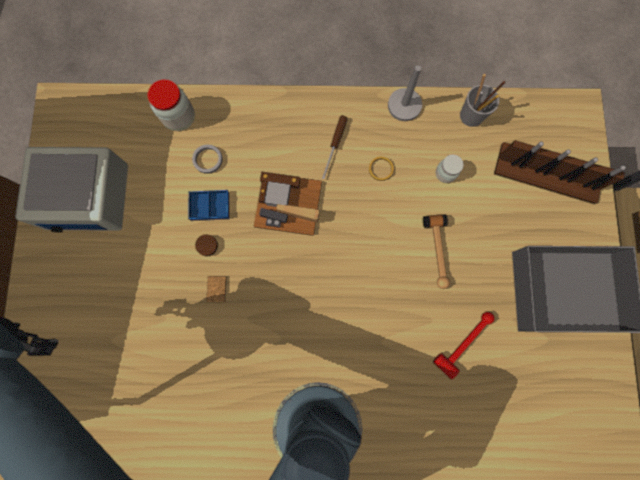

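View pics/scene0.png

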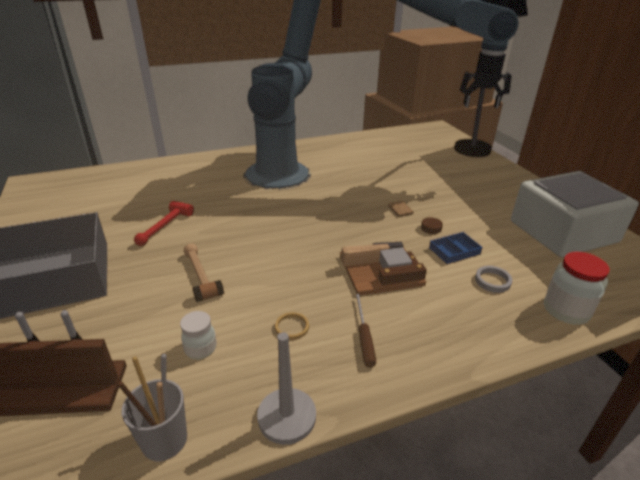

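Top view: wooden mallet, dark head at (435,221), handle running to a ball at (443,283). Red look-alike at (447,366)→(488,317), rejected by colour. Screwdriver at (335,145), not a mallet. Clamp at about (288,203), wedge tail end at about (318,213). I'll check with a close crop and measure.

Run:
```python
from h import *
p,d=(lambda z:(z['p'],z['d']))(np.load('top0.npz')); c=eyes.calibration('top')
crop=p[160:300,240:460]; cv2.imwrite("pics/crop0.png",cv2.resize(crop[:,:,::-1],None,fx=3.6,fy=3.6,interpolation=cv2.INTER_CUBIC))
W=cloud(d,c)
print("bench z",np.median(W[300:340,340:400,2]))
# mallet: points higher than 6 mm in box
def reg(u0,u1,v0,v1,zl,zh):
    m=np.zeros(d.shape,bool); m[v0:v1,u0:u1]=True; return m&(W[...,2]>zl)&(W[...,2]<zh)
for nm,b in dict(head=(415,460,208,232),handle=(425,455,234,274),ball=(430,458,274,294)).items():
    m=reg(*b,.010,.06); P=W[m]; print(nm,m.sum(),P.mean(0),P.max(0),P.min(0),[np.mean(x) for x in np.nonzero(m)][::-1])
m=reg(425,455,230,276,.010,.06);P=W[m][:,:2]; q=P-P.mean(0); print("handle ang",np.degrees(np.arctan2(*np.linalg.svd(q,full_matrices=False)[2][0][::-1])))
# heights clamp
np.set_printoptions(linewidth=250,precision=0,suppress=True)
print((W[168:240:3,250:330:3,2]*1000).astype(int))
```

```text
bench z -0.0006648508650757279
head 342 [ 0.54706076 -0.3216343   0.02967585] [ 0.57140464 -0.29030638  0.04074929] [ 0.52118305 -0.35571446  0.011589  ] [np.float64(435.3567251461988), np.float64(221.54970760233917)]
handle 291 [ 0.45835248 -0.33084858  0.02356537] [ 0.51421953 -0.3181269   0.02999205] [ 0.40428085 -0.34638038  0.01009771] [np.float64(439.4914089347079), np.float64(253.6151202749141)]
ball 160 [ 0.3821451  -0.33676498  0.02775525] [ 0.40279116 -0.32182853  0.04049672] [ 0.36373657 -0.35620064  0.01202099] [np.float64(443.26875), np.float64(281.175)]
handle ang -174.45012032342038
[[  -3    2    3    0   -4    0    0   -4    4    1    1    0   -6    0    0    2    0    2    1    1   -3    0   -2    1    1   -2    0]
 [   2    0   -1   -2   42    0    0    0   -2    1   -4   -3    0    1   -1    0    3    3   -1    1   -1   -1    3   -2    2   16    0]
 [   2    0    4    0   49   45   45   44   45   48   46   44    1   -3    0    0   -2    1   -1    0   -4   -1   -3   -2   -2   13   -4]
 [   0    1    0   -1   43   46   47   46   46   47   47   47   45   41   49   48
[... 2117 characters left out ...]
  1    0]
 [  -1    6   17   15   12   13   26   23   24   24   23   14   16   14   16   11   15   17   16   11   18   14   -1    1    0    0    0]
 [  -2   -2    2    0    5   12   14   13   14   19   16   15   16    9   16   14   12   13   12   17   14   13   -1    0   -1    0   -1]
 [   1   -1    0   -4    1   -1    1   -2   -1    0   -1    4   14   16   17 1239   15   12   10   14   17   14   -1   -2    2    4    1]
 [   2   -2   -3    4   -2    0   -1    0   -1    2   -1   -6   -1    0   -1    2   -1    0    6    7   12   16   -3    2   -4    0    0]
 [   3   -1   -1    0   -3   -1    0   -1   -4    0   -1   -1   -2   -3   -3   -1    1   -1    2    0   -2    2   -1    1    2    0    0]]
```

View pics/crop0.png

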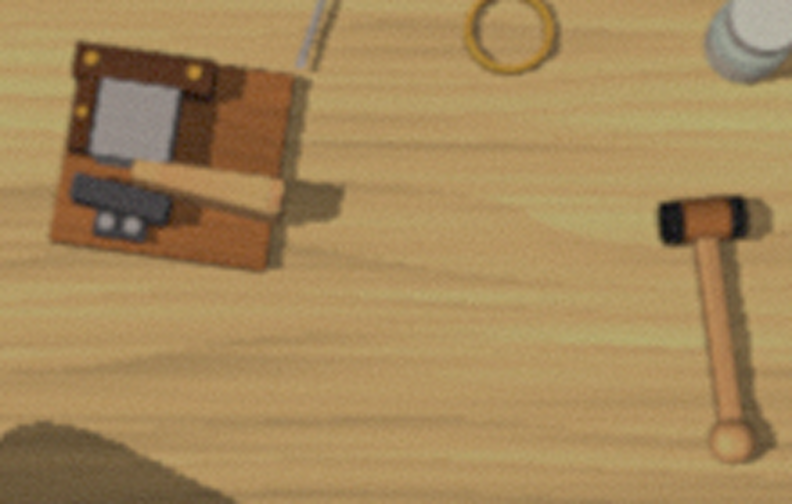

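The crop confirms it: mallet with wooden head and dark rubber faces, handle to the ball. In the clamp, the wedge tail's top edge runs from (318.6,210) to (317.2,219). Now I'll fit the holder yaw and the tail centre, and start moving toward the mallet.

Run:
```python
from h import *
z=np.load('top0.npz');p,d=z['p'],z['d']; c=eyes.calibration('top'); W=cloud(d,c)
m=np.zeros(d.shape,np.uint8); m[165:245,248:330]=1
hi=(m>0)&(W[...,2]>.008)&(W[...,2]<.08)
cnt=max(cv2.findContours(hi.astype(np.uint8),cv2.RETR_EXTERNAL,cv2.CHAIN_APPROX_NONE)[0],key=cv2.contourArea)
P=W[...,:2][hi]; print("rect all", cv2.minAreaRect((P*1000).astype(np.float32)))
# wedge: light tan, z>48
hsv=cv2.cvtColor(p,cv2.COLOR_RGB2HSV)
wm=(m>0)&(W[...,2]>.046)&(W[...,2]<.07)&(hsv[...,1]>60)&(hsv[...,2]>130); 
n,l,s,_=cv2.connectedComponentsWithStats(wm.astype(np.uint8)); k=1+s[1:,4].argmax(); print(s[k])
vv,uu=np.nonzero(l==k); R=np.array([ray(c,u,v,.056)[:2] for u,v in zip(uu,vv)])*1000
print("wedge rect",cv2.minAreaRect(R.astype(np.float32)))
# board corners (crop px /3.6) on z=.016
for nm,(u,v),zz in [("board BL",(50,240),.016),("board BR",(267,268),.016),("board TR",(295,75),.016),("tailA",(283,180),.056),("tailB",(278,213),.056),("tip",(133,162),.056),("blk BR",(176,162),.052),("blk TR",(181,88),.052),("head L",(660,221),.018),("head R",(747,217),.018),("hand top",(706,240),.022),("hand bot",(733,420),.022),("ball",(732,440),.02)]:
    print(nm,ray(c,240+u/3.6-.4,160+v/3.6-.4,zz).round(4)[:2])
```

```text
rect all ((624.2654418945312, 80.54989624023438), (180.25, 210.24578857421875), 81.60609436035156)
[277 204  42  16 338]
wedge rect ((566.171630859375, 59.98500061035156), (113.607666015625, 28.41194725036621), 82.05986022949219)
board BL [0.533 0.183]
board BR [0.5121 0.015 ]
board TR [ 0.6681 -0.0054]
tailA [0.5717 0.0027]
tailB [0.5461 0.0062]
tip [0.5849 0.1162]
blk BR [0.5862 0.084 ]
blk TR [0.6449 0.0815]
head L [ 0.5512 -0.2899]
head R [ 0.5549 -0.3578]
hand top [ 0.5354 -0.324 ]
hand bot [ 0.3961 -0.3388]
ball [ 0.3811 -0.3379]
```

```bash
python3 -m crank '[[1,0.5,-0.8,0,0.6],[1,0.6,-0.9,0,0.6],[1,0.6,-1,0,0.6],[1,0.6,-1,0,0.6],[1,0.6,-1,0,0.6],[1,0.6,-1,0,0.6],[1,0.6,-1,0,0.6],[1,0.6,-1,0,0.6],[1,0.6,-1,0,0.6],[1,0.5,-1,0,0],[1,0.5,-1,0,0],[1,0.3,-1,0,0]]'
```

```text
clock: 1.6
ee_pos: [0.5024, 0.1354, 0.4043]
orientation: [-0.0, -0.048, 0.999, 0.0]
wrist_force: [0.3, 1.2, -0.2]
gripper_width: 1.003
gripper_force: 0.0
```

Tail centre is about (0.559, 0.004), with the drive direction yawed about −7.2°. Mallet head is at (0.5535, −0.324), ball at (0.381, −0.338): 172.6 mm apart, against 172 given. I'll grip about 45 mm behind the head, at (0.509, −0.328).

```bash
python3 -m crank '[[1,0.08,-1,0,0],[1,0.08,-1,0,0],[1,0,-1,0,0],[1,0,-1,0,0],[1,0,-1,0,0],[1,0,-1,0,0],[1,0,-1,0,0],[1,0,-1,0,0],[1,0,-1,0,-0.1],[1,0,-1,-0.3,0],[1,0,-1,-0.6,0],[1,0,-0.6,-1,0]]' && python3 -m crank '[[1,0,0,-1,0],[1,0,0,-0.8,0],[1,0,0,0,0]]'
python3 - <<'E'
from h import *
p,d,c=snap("top"); cv2.imwrite("pics/t1.png",cv2.resize(p[180:310,380:500,::-1],None,fx=4.5,fy=4.5,interpolation=cv2.INTER_CUBIC))
E
```

```text
clock: 3.1
ee_pos: [0.5084, -0.3292, 0.3291]
orientation: [0.001, -0.043, 0.999, -0.001]
wrist_force: [0.0, 0.6, -0.5]
gripper_width: 1.0
gripper_force: 0.0
clock: 3.48
ee_pos: [0.5072, -0.3262, 0.2533]
orientation: [-0.003, -0.044, 0.999, 0.003]
wrist_force: [0.1, -0.1, 0.7]
gripper_width: 1.002
gripper_force: 0.0
```

View pics/t1.png

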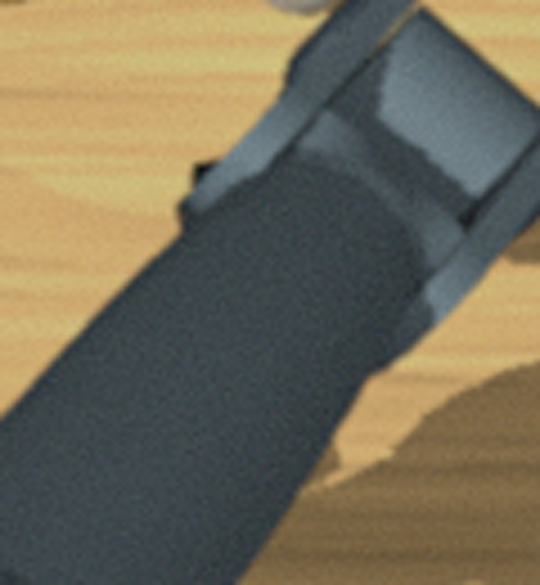

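The arm hides the mallet in the top view. The measurements agree, so I'll descend and grip.

```bash
python3 -m crank '[[1,0.03,0,-0.8,0],[1,0,0,-0.7,0],[1,0,0,-0.4,0],[1,0,0,0,0],[0,0,0,0,0],[0,0,0,0,0],[0,0,0,0,0],[0,0,0,0,0],[0,0,0,0,0],[0,0,0,0,0]]'
```

```text
clock: 4.78
ee_pos: [0.5098, -0.3273, 0.1813]
orientation: [0.0, -0.044, 0.999, -0.0]
wrist_force: [-0.5, 0.7, 4.8]
gripper_width: 0.194
gripper_force: 60.0
```

```bash
python3 -m crank '[[0,0,0,0.3,0],[0,0,0,0.6,0],[0,0,0.3,0.2,0],[0,0,0.7,0,-0.4],[0,0,0.9,0,-0.4],[0,0,1,0,-0.4],[0,-0.04,1,0,-0.4],[0,-0.04,1,0,-0.4],[0,0,0.9,0,-0.44],[0,0,0.6,0,0],[0,0,0.26,0,0],[0,0,0,0,0]]'
python3 - <<'E'
from h import *
print(env.read_state()['ft_torque'])
for n in("top","scene"):
    p,d,c=snap(n); np.savez(n+"1.npz",p=p,d=d)
    q=p[130:300,220:420] if n=="top" else p[200:340,280:470]
    cv2.imwrite(f"pics/{n}2.png",cv2.resize(q[:,:,::-1],None,fx=3.5 if n=="top" else 4,fy=3.5 if n=="top" else 4,interpolation=cv2.INTER_CUBIC))
E
```

```text
clock: 6.28
ee_pos: [0.506, -0.0602, 0.2244]
orientation: [-0.0, 0.062, 0.998, 0.0]
wrist_force: [0.3, -0.8, -2.4]
gripper_width: 0.192
gripper_force: 59.1
[-0.0174143  -0.00683498 -0.02171826]
```

View pics/scene2.png

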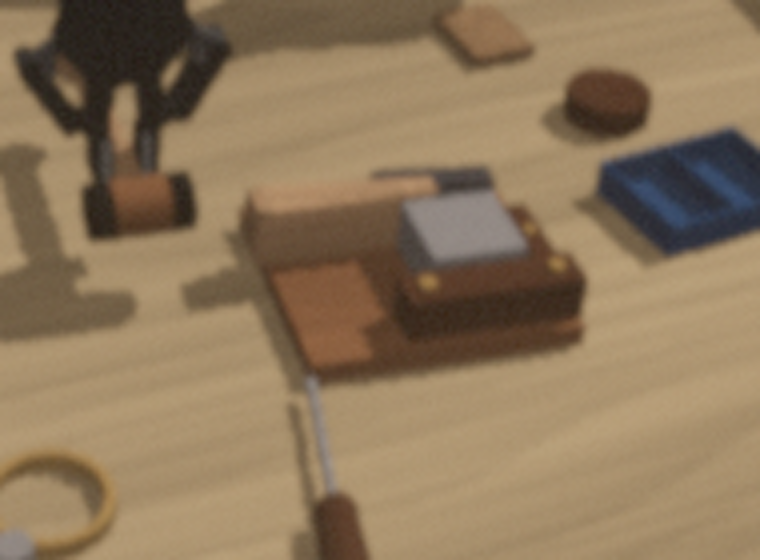

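View pics/top2.png

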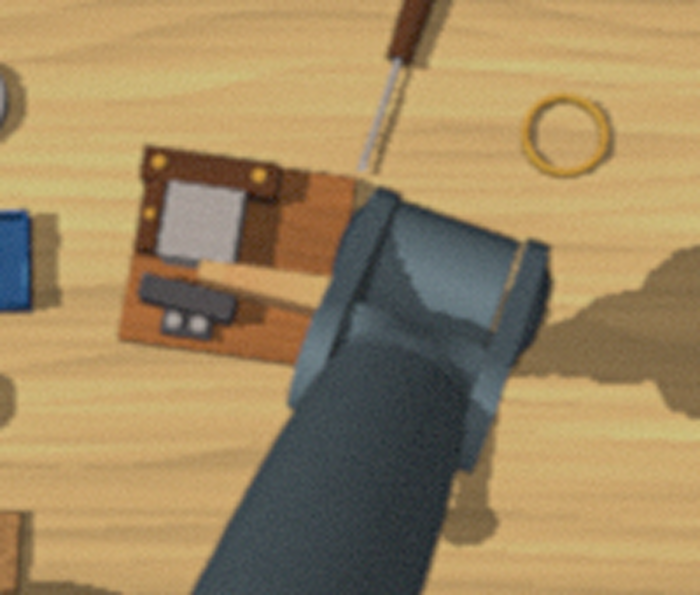

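Scene crop: mallet held level, head centre at full-frame (315,251), lined up with the wedge tail whose face is at about (342–346, 250–265). I'll check the head position by ray, then lower and make the first tap.

```bash
python3 - <<'E'
from h import *
c=eyes.calibration("scene")
for nm,(u,v),z in [("head",(140,205),.061),("faceR top",(183,174),.079),("tail top A",(247,190),.056),("tail top B",(258,212),.056),("tip top",(437,180),.056)]:
    print(nm,ray(c,280+u/4-.4,200+v/4-.4,z).round(4))
E
python3 -m crank '[[0,0,0,-0.3,0],[0,0,0,-0.3,0],[0,0,0,0,0]]'
```

```text
head [ 0.5468 -0.0658  0.061 ]
faceR top [ 0.5493 -0.0395  0.079 ]
tail top A [0.5481 0.0034 0.056 ]
tail top B [0.5713 0.0007 0.056 ]
tip top [0.5784 0.118  0.056 ]
clock: 6.75
ee_pos: [0.5055, -0.0608, 0.1989]
orientation: [-0.002, 0.063, 0.998, 0.001]
wrist_force: [0.2, 0.4, -2.3]
gripper_width: 0.191
gripper_force: 59.1
```

```bash
python3 -m crank '[[0,0.06,0.25,0,0],[0,0.06,0.3,0,0],[0,0.03,0.15,0,0],[0,0.02,0.155,0,0],[0,0.02,0.155,0,0],[0,0.02,0.155,0,0],[0,0.02,0.155,0,0],[0,0,0,0,0]]'; python3 -m crank '[[0,-0.05,-0.4,0,0],[0,-0.05,-0.4,0,0],[0,0,0,0,0]]'
python3 - <<'E'
from h import *
p,d,c=snap("scene"); cv2.imwrite("pics/s3.png",cv2.resize(p[200:340,280:470,::-1],None,fx=4,fy=4,interpolation=cv2.INTER_CUBIC))
E
```

```text
clock: 7.75
ee_pos: [0.5155, -0.0075, 0.2006]
orientation: [-0.0, 0.062, 0.998, 0.0]
wrist_force: [-0.5, 0.4, -2.6]
gripper_width: 0.193
gripper_force: 59.1
clock: 8.12
ee_pos: [0.5115, -0.0416, 0.2008]
orientation: [0.0, 0.064, 0.998, -0.0]
wrist_force: [-0.1, 0.4, -2.1]
gripper_width: 0.193
gripper_force: 59.1
```

View pics/s3.png

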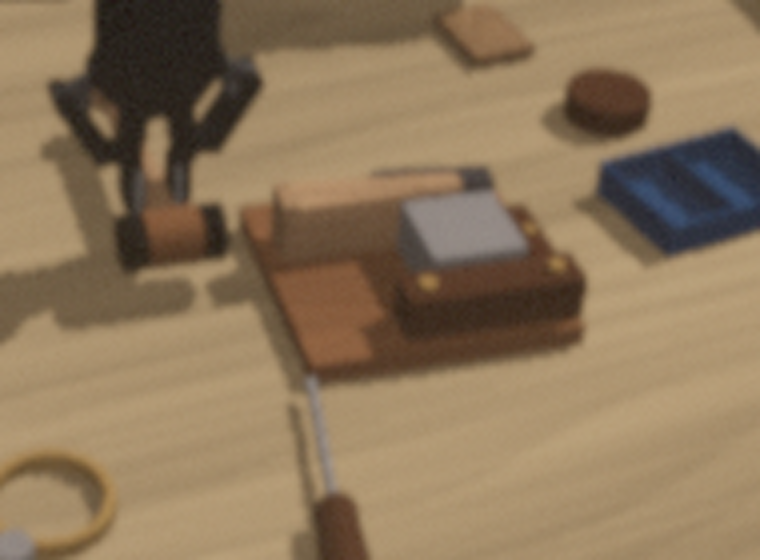

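The wedge advanced about 17 mm (tail in the crop 247→275) under under 1 N, and the alignment is good. Next tap goes 12 mm further.

```bash
python3 -m crank '[[0,0.03,0.25,0,0],[0,0.05,0.385,0,0],[0,0.02,0.155,0,0],[0,0.02,0.155,0,0],[0,0.02,0.155,0,0],[0,0,0,0,0]]' | grep -E "ee|wrist"; python3 -m crank '[[0,-0.05,-0.4,0,0],[0,-0.05,-0.4,0,0],[0,0,0,0,0]]' | grep -E "clock|ee|wrist"
```

```text
ee_pos: [0.5172, 0.0045, 0.2007]
wrist_force: [-0.3, 0.6, -2.3]
clock: 9.3
ee_pos: [0.5131, -0.0296, 0.2008]
wrist_force: [0.5, -0.3, -2.7]
```

Still free. Same tap again.

```bash
python3 -m crank '[[0,0.03,0.25,0,0],[0,0.05,0.385,0,0],[0,0.02,0.155,0,0],[0,0.02,0.155,0,0],[0,0.02,0.155,0,0],[0,0,0,0,0]]' | grep -E "ee|wrist"; python3 -m crank '[[0,-0.05,-0.4,0,0],[0,-0.05,-0.4,0,0],[0,0,0,0,0]]' | grep -E "clock|ee|wrist"
```

```text
ee_pos: [0.5188, 0.0165, 0.2007]
wrist_force: [0.1, -0.0, -2.7]
clock: 10.42
ee_pos: [0.5147, -0.0176, 0.2008]
wrist_force: [-0.0, 1.0, -2.8]
```

```bash
python3 -m crank '[[0,0.03,0.25,0,0],[0,0.05,0.385,0,0],[0,0.02,0.155,0,0],[0,0.02,0.155,0,0],[0,0.02,0.155,0,0],[0,0,0,0,0]]' | grep -E "ee|wrist"; python3 -m crank '[[0,-0.05,-0.4,0,0],[0,-0.05,-0.4,0,0],[0,0,0,0,0]]' | grep -E "clock|ee|wrist"
python3 - <<'E'
from h import *
p,d,c=snap("scene"); cv2.imwrite("pics/s4.png",cv2.resize(p[200:340,280:470,::-1],None,fx=4,fy=4,interpolation=cv2.INTER_CUBIC))
E
```

```text
ee_pos: [0.5205, 0.0281, 0.2008]
wrist_force: [0.3, -3.1, -2.0]
clock: 11.55
ee_pos: [0.5162, -0.0054, 0.2007]
wrist_force: [0.2, -0.3, -2.9]
```

View pics/s4.png

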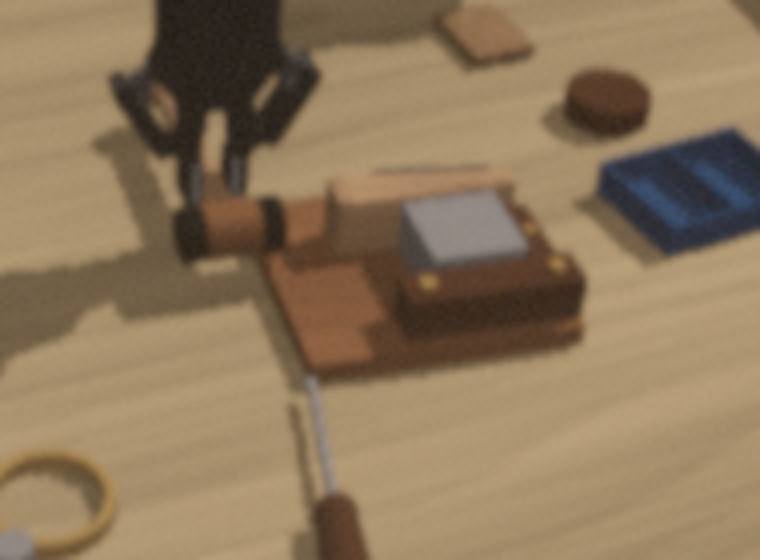

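The tail is now at crop x≈330, about 50 mm in, and the last tap ended at 3.1 N, so it is starting to pinch. From here the taps go in smaller steps.

```bash
python3 -m crank '[[0,0.025,0.2,0,0],[0,0.03,0.235,0,0],[0,0.02,0.155,0,0],[0,0.02,0.155,0,0],[0,0.02,0.155,0,0],[0,0,0,0,0]]' | grep -E "ee|wrist"; python3 -m crank '[[0,-0.05,-0.4,0,0],[0,-0.05,-0.4,0,0],[0,0,0,0,0]]' | grep -E "clock|ee|wrist"
```

```text
ee_pos: [0.5211, 0.0321, 0.2008]
wrist_force: [1.4, -3.1, -2.4]
clock: 12.72
ee_pos: [0.5168, -0.0014, 0.2007]
wrist_force: [0.8, 0.7, -3.1]
```

```bash
python3 -m crank '[[0,0.025,0.2,0,0],[0,0.03,0.235,0,0],[0,0.02,0.155,0,0],[0,0.02,0.155,0,0],[0,0.02,0.155,0,0],[0,0,0,0,0]]' | grep -E "ee|wrist"; python3 -m crank '[[0,-0.05,-0.4,0,0],[0,-0.05,-0.4,0,0],[0,0,0,0,0]]' | grep -E "clock|ee|wrist"
```

```text
ee_pos: [0.5214, 0.0357, 0.2006]
wrist_force: [-1.8, -8.0, -1.7]
clock: 13.85
ee_pos: [0.5175, 0.0029, 0.2007]
wrist_force: [-0.6, 0.0, -1.8]
```

```bash
python3 -m crank '[[0,0.025,0.2,0,0],[0,0.03,0.235,0,0],[0,0.02,0.155,0,0],[0,0.02,0.155,0,0],[0,0.02,0.155,0,0],[0,0,0,0,0]]' | grep -E "ee|wrist"; python3 -m crank '[[0,-0.05,-0.4,0,0],[0,-0.05,-0.4,0,0],[0,0,0,0,0]]' | grep -E "clock|ee|wrist"
```

```text
ee_pos: [0.5219, 0.0389, 0.2006]
wrist_force: [-4.8, -15.3, 0.2]
clock: 14.98
ee_pos: [0.5181, 0.0073, 0.2007]
wrist_force: [-1.0, 1.7, -3.0]
```

15.3 N. I'll repeat to nearly the same depth to see whether the wedge still gives.

```bash
python3 -m crank '[[0,0.02,0.16,0,0],[0,0.025,0.2,0,0],[0,0.02,0.155,0,0],[0,0.02,0.155,0,0],[0,0.02,0.155,0,0],[0,0,0,0,0]]' | grep -E "ee|wrist"; python3 -m crank '[[0,-0.05,-0.4,0,0],[0,-0.05,-0.4,0,0],[0,0,0,0,0]]' | grep -E "clock|ee|wrist"
```

```text
ee_pos: [0.5221, 0.0397, 0.2006]
wrist_force: [-6.7, -16.8, 1.0]
clock: 16.1
ee_pos: [0.5184, 0.0084, 0.2007]
wrist_force: [0.1, 0.1, -2.0]
```

```bash
python3 -m crank '[[0,0.02,0.16,0,0],[0,0.025,0.2,0,0],[0,0.02,0.155,0,0],[0,0.02,0.155,0,0],[0,0.02,0.155,0,0],[0,0,0,0,0]]' | grep -E "ee|wrist"; python3 -m crank '[[0,-0.05,-0.4,0,0],[0,-0.05,-0.4,0,0],[0,0,0,0,0]]' | grep -E "clock|ee|wrist"
```

```text
ee_pos: [0.5222, 0.0405, 0.2006]
wrist_force: [-5.2, -19.2, 0.5]
clock: 17.23
ee_pos: [0.5186, 0.0094, 0.2007]
wrist_force: [0.0, 1.0, -2.4]
```

The force rose by exactly the spring rate (0.8 mm → 2.4 N), so the wedge no longer advances. One confirming tap to the same depth.

```bash
python3 -m crank '[[0,0.015,0.135,0,0],[0,0.025,0.2,0,0],[0,0.02,0.155,0,0],[0,0.02,0.155,0,0],[0,0.02,0.155,0,0],[0,0,0,0,0]]' | grep -E "ee|wrist"; python3 -m crank '[[0,-0.06,-0.5,0,0],[0,-0.1,-0.8,0,0],[0,0,0,0,0]]' | grep -E "clock|ee|wrist|width"
python3 - <<'E'
from h import *
p,d,c=snap("scene"); cv2.imwrite("pics/s5.png",cv2.resize(p[200:340,280:470,::-1],None,fx=4,fy=4,interpolation=cv2.INTER_CUBIC))
E
```

```text
ee_pos: [0.5222, 0.0405, 0.2006]
wrist_force: [-5.5, -18.1, 0.6]
clock: 18.35
ee_pos: [0.5162, -0.0109, 0.2008]
wrist_force: [0.2, -0.1, -2.5]
gripper_width: 0.195
```

View pics/s5.png

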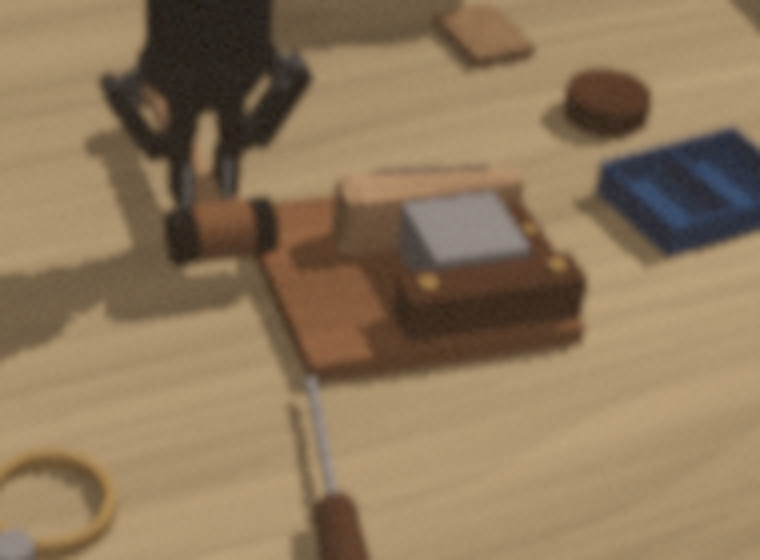

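The tail now sits at crop x≈338 with the wedge tight against the block; the other things haven't moved. I'll lay the mallet on the empty bench around y≈−0.25.

```bash
python3 -m crank '[[0,0,-0.3,0.3,0],[0,0,-0.7,0,0],[0,-0.1,-1,0,0],[0,-0.1,-1,0,0],[0,-0.1,-1,0,0],[0,0,-1,0,0],[0,0,-0.7,0,0],[0,0,-0.3,-0.2,0],[0,0,0,-0.25,0],[0,0,0,-0.15,0],[0,0,0,-0.1,0],[0,0,0,0,0]]'
```

```text
clock: 19.9
ee_pos: [0.5041, -0.2492, 0.1842]
orientation: [-0.0, 0.062, 0.998, 0.0]
wrist_force: [-0.1, -0.4, -2.0]
gripper_width: 0.194
gripper_force: 60.1
```

```bash
python3 -m crank '[[0,0,0,-0.05,0],[0,0,0,-0.04,0],[0,0,0,0,0]]'
```

```text
clock: 20.27
ee_pos: [0.5043, -0.25, 0.1814]
orientation: [0.0, 0.063, 0.998, -0.0]
wrist_force: [-0.3, 0.8, -1.2]
gripper_width: 0.198
gripper_force: 60.3
```

Touching down (the weight is partly off the wrist). Open, rise and clear.

```bash
python3 -m crank '[[0.3,0,0,0,0],[0.5,0,0,0,0],[0.7,0,0,0,0],[0.8,0,0,0,0],[0.8,0,0,0.2,0],[0.8,0,0,0.6,0],[0.8,0,0,1,0],[0.8,0,0,1,0],[0.8,0,-1,1,0],[0.8,0,-1,0.5,0],[0.8,0,-1,0,0],[0.8,0,-1,0,0]]' && python3 -m crank '[[0.8,0,-1,0,0],[0.8,0,-1,0,0],[0.8,0,0,0,0]]'
python3 - <<'E'
from h import *
p,d,c=snap("scene"); cv2.imwrite("pics/s6.png",p[:,:,::-1])
p,d,c=snap("top"); cv2.imwrite("pics/t6.png",p[:,:,::-1])
E
```

```text
clock: 21.78
ee_pos: [0.504, -0.4111, 0.3543]
orientation: [0.001, 0.063, 0.998, -0.001]
wrist_force: [-0.0, 0.3, 0.3]
gripper_width: 0.802
gripper_force: 0.0
clock: 22.15
ee_pos: [0.5034, -0.4922, 0.3535]
orientation: [0.0, 0.064, 0.998, -0.0]
wrist_force: [0.6, -0.1, 0.5]
gripper_width: 0.797
gripper_force: 0.0
```

View pics/t6.png

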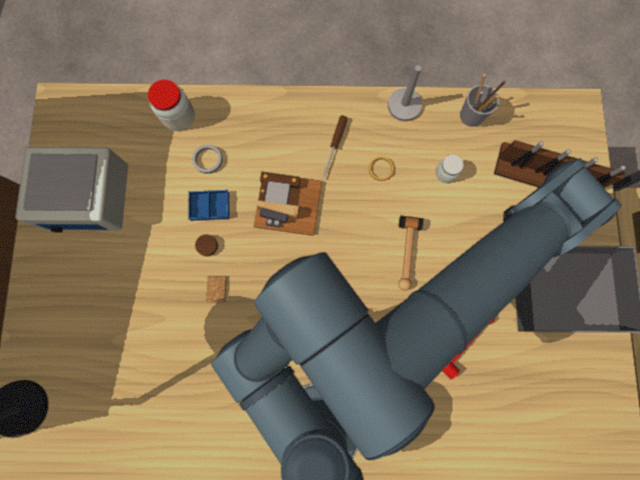

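The mallet lies flat, head at (411,222) and ball at (405,284), well clear of the clamp. The wedge is seated, the bystanders are unmoved and the wrist force is about zero. Handing in.

```bash
python3 -c "
from station import env
print(env.finish_job())"
```

```text
the job is handed in; nothing more can be done
None
```

Job handed in at about 22 s: nine separate light taps drove the wedge in until it stopped advancing at 18–19 N, and the mallet now lies flat on the bench, clear of the clamp, with the other things where they were.

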